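Brush out the bore of a compressor cylinder

ROBOT

A 7-joint arm with a two-finger parallel gripper is mounted at the origin on a cart in front of the work surface, level with it; the furniture and walls round the work are solid. World frame = base frame: x ahead of the robot, y to its left, z up, the work surface at z = 0. Lengths are in m, angles in rad, forces in N, time in s.
With the tool pointing down it reaches from about 0.35 to 0.9 m from the base axis. Payload 7.2 kg.
Tool frame: the origin (TCP) lies between the finger pads; the fingertips stand 19 mm ahead of it and the grasp point (between the pads) is the TCP; z points along the fingers, y is the line along which they close (so a half turn about z gives the same grasp; the last joint's range is limited). The gripper opens to 88 mm and grips with 3 to 60 N. Pads are 20 mm wide; open, the fingers measure 115 mm over their backs; the gripper's body (75 mm by 178 mm) begins 61 mm behind the grasp point.
Start: joints at [1.092, 0.411, -0.013, 1.596, 0.006, 1.134, -0.082], TCP at [0.25, -0.573, 0.211] pointing down, gripper open.
Joint ranges: [-2.95, 2.95], [-0.29, 1.99], [-1.47, 1.44], [0.14, 2.54], [-1.03, 4.17], [0.13, 1.85], [-2.86, 2.86]. Speed limits (rad/s): [2.39, 2.39, 3.01, 3.01, 3.14, 3.14, 3.14].

INTERFACE

Orientations are given as a unit quaternion [x, y, z, w].
In Python, from bench import move_ptp, move_straight, set_joints, open_gripper, clamp, dwell, inverse_kinematics, camera, Unreachable, sign_off, get_time, get_joint_pos, get_joint_velocities, get_effort, get_ee_pos, get_tool_rot, get_force, get_ft_torque, get_opening, get_gripper_force gives the robot as it stands. Calls block until the motion is done:
- move_ptp(position, orientation): joint-space move of the TCP to a pose.
- move_straight(position, frame=None, vel=0.15): straight line of the TCP; frame=None keeps the orientation; vel is the mean speed in m/s.
- set_joints(angles): joint-space move.
- open_gripper() and clamp(grasp_force=None): open the fingers fully, or close them until they stop; grasp_force is the grip in N (None keeps the last).
- dwell(seconds).
- inverse_kinematics(position, orientation): joint angles nearest the present ones, or None.
- camera(name): name is "scene" or "top" or "wrist"; returns a dict with "color" (420x560x3 uint8, red, green, blue), "intrinsics" (3x3 intrinsics, pixels), "k1" (the pictures are not rectified: a ray, as slopes to the right and down, at radius r is drawn at 1 + k1 r^2 times it, then the intrinsics apply), "cam_to_world" (4x4, takes a point from camera to world coordinates); the wrist camera has in their place "hand_eye" (4x4, takes a point from camera to tool coordinates, whose origin is the TCP and whose axes are the flange's). Camera axes: x right, y down, z forward; pixel columns grow to the right and rows downward; lengths in m; the calibration is good to about 2 mm. A picture is of the moment at which its call begins: read the wrist's pose just before it. There is no depth.
A pose or a line that the arm cannot do raises Unreachable and nothing moves.
- sign_off(): hands the job in; it is judged then, once.
Readings, each from a call of its own:
- get_time(): time.
- get_joint_pos(): joint angles.
- get_joint_velocities(): joint speeds.
- get_effort(): joint torques, N m.
- get_ee_pos(): TCP position.
- get_tool_rot(): TCP orientation.
- get_force(): force on the tool from outside, world axes, zero at the start.
- get_ft_torque(): the same for the moment, N m.
- get_opening(): finger opening in m.
- get_gripper_force(): force on a finger pad.
Only numpy, scipy, OpenCV 4.12 (cv2) and the standard library are available. Lean on these libraries where they do the work, as an engineer would, in place of code of your own. Each camera call takes 0.05 s, during which the arm holds its last target. There are 200 camera calls.

TASK

The head is off this small compressor. Take from the rack the one tube brush whose bristles just fill the bore and scrub the open cylinder with three full strokes: each time run the brush down until its tip lightly rests on the piston hidden in the bore, without driving the piston further in, then draw it up until at least half of the bristles stand out of the mouth. Finally hang the brush back in the slot it came from, and leave the other brushes and the things lying about where they are.

Things in the scene. Friction and masses are not known exactly. Their poses are not given: they have to be found in the camera images.
- compressor: small compressor with its head off, fixed on the bench: grey crankcase 124 x 108 mm, on it an upright round finned aluminium cylinder 91 mm across; its deck (top face) is 140 mm above the bench, with four bare 7 mm studs standing 18 mm above the deck on a 73 mm circle. Origin on the bench under the bore's axis, z up. The bore is 44 mm in diameter, with a small chamfer at its mouth
- bore_mouth (a point): centre of the bore's mouth, at deck height; z up along the upright bore. A flat-topped piston stands in the bore, its crown 55 to 90 mm below this point, different every time and not measured: find it by touch. A push of about 25 N makes it slide down, and it does not come back. Bristles rub with 3 to 6 N either way, up to 15 N as they enter the mouth
- bore_brush_handle (a point): middle of the handle of the brush that fits the bore: an upright twisted-wire tube brush, 200 mm long, 0.14 kg, brass bristle head 47 mm across. From the tip: bristles at 7 to 45 mm, bare 8 mm wire to 110 mm, steel collar 32 mm across at 110 to 116 mm, round wooden handle 24 mm thick from 136 to 196 mm; this point at 165 mm. z from tip to handle
- bore_brush_tip (a point): lower tip of the wire of that same brush, 165 mm below its handle point: the first part to meet the piston
- thin_brush_handle (a point): the same point of the thin brush (head 26 mm across, loose in the bore, otherwise alike), hanging in another slot of the rack
- wide_brush_handle (a point): the same point of the wide brush (head 62 mm across, too large for the bore, otherwise alike), hanging in another slot of the rack
- brush_rack: fixed rack of bent grey sheet steel on a plywood foot 120 x 270 x 12 mm; origin on the bench below the middle seat. Its top plate (upper face 130 mm up) has three slots 14 mm wide, open to the front (its own -x); seats at its own x = 0, y = -75, 0, +75 mm. Which brush hangs in which slot varies. Nothing stands in front of the slots
- rack_seat (a point): middle seat of the rack, on the upper face of its top plate. A brush hangs upright, collar on the plate, wire in the slot, tip 20 mm above the bench, with about 3 mm of play. A lip 5 mm high, 21 to 24 mm in front of the seats, runs on both sides of each slot: lift a brush 10 mm or more to draw it forward or bring it in. A slot ends 11 mm behind its seat's centre
- cylinder_head_mid (a point): middle of the removed finned cylinder head, 86 x 86 x 34 mm, lying on the bench to the right of the compressor; leave it
- oil_can_mid (a point): middle of the green oil can's body (64 mm across, 100 mm high, spout up to 186 mm), standing on the bench; leave it
- spanner_mid (a point): middle of a 204 mm spanner lying flat on the bench; leave it
Things that resemble listed ones, but are neither listed nor needed, are in the scene too. What is shaped like the part that bears bore_brush_handle but blue is not meant.

How it is judged:
By the outcome, as a careful person would: the job done as asked, in the order asked, and still so for the second after the job is handed in, with the robot touching nothing.
It also fails if it takes over 67 s, if anything falls off the work surface, if the arm or the gripper's body presses on something with over 40 N, if the wrist force passes 120 N, or if a joint passes its speed limit or range.

## Working session

There is one attempt and no reset: what is moved stays moved. The work goes in short steps, each a Python script; the robot and the scene stay as the last script left them, time stands still between calls to the robot, and variables do not carry over. Pictures are saved under pics/ and viewed, at most 10 in all, crops included, and the job is handed in when it is done.

```bash
ls; mkdir -p pics; python3 - <<'E'
from bench import *
import cv2,numpy as np
np.set_printoptions(precision=4,suppress=True)
for n in ("scene","top"):
    c=camera(n); cv2.imwrite(f"pics/{n}0.png",c["color"][:,:,::-1]); np.savez(f"{n}0.npz",**c)
    print(n,c["intrinsics"].tolist(),c["k1"],c["cam_to_world"].tolist())
c=camera("wrist");print(c["hand_eye"].tolist(),c["intrinsics"].tolist(),c["k1"]);print(get_time(),get_tool_rot(),get_force())
E
```

```text
pics
scene [[464.75976749762896, 0.0, 282.06642739477104], [0.0, 464.75976749762896, 212.99123032358048], [0.0, 0.0, 1.0]] -0.08502705164234806 [[-0.590127104907005, -0.39020535022711134, 0.7067459124099792, -0.3950080681470835], [-0.8073019853656814, 0.28921398938158893, -0.5144110931644216, 0.6065608857568605], [-0.0036748440382868273, -0.874125307378824, -0.48568656819102046, 0.748819828927603], [0.0, 0.0, 0.0, 1.0]]
top [[425.3471823299252, 0.0, 283.55186946319736], [0.0, 425.3471823299252, 200.297050193421], [0.0, 0.0, 1.0]] -0.09613782189545406 [[0.30831303261254095, -0.905810328675358, 0.29060406464173605, 0.19623820665991543], [-0.9512511041769269, -0.29614144899571443, 0.08614858669122791, -0.11411656550442276], [0.008025629161349277, -0.30299816938681134, -0.9529573435494402, 1.1802338695093002], [0.0, 0.0, 0.0, 1.0]]
[[0.0008784195896645869, -0.9578960920200574, -0.2871137497085827, 0.07971377736903747], [0.9999996130212201, 0.0008553131413464783, 0.00020590492181535826, -1.0225873593672219e-05], [4.833664325232775e-05, -0.2871138194725717, 0.9578964726584168, -0.17396241809798105], [0.0, 0.0, 0.0, 1.0]] [[364.13910719459824, 0.0, 283.51770305223], [0.0, 364.13910719459824, 203.51616669112573], [0.0, 0.0, 1.0]] -0.04112328292330859
0.15 [ 0.979   0.2039 -0.0002 -0.0006] [0.1994 0.0447 0.5752]
```

View pics/scene0.png

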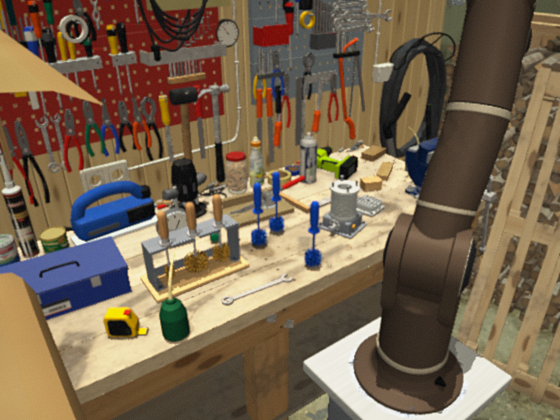

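View pics/top0.png

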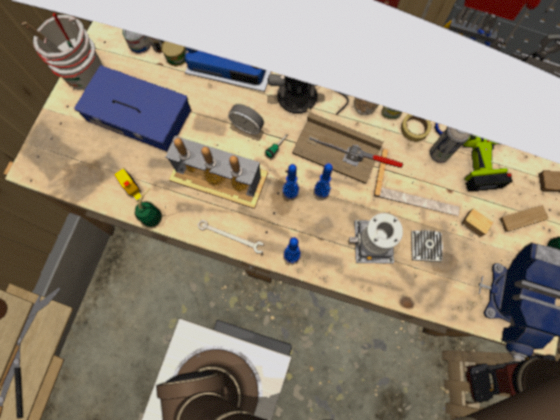

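The scene view shows the rack at about (195,250) with three wooden-handled brushes, and the compressor at (344,205). The three blue brushes are decoys. In the top view the rack is at about (215,170) and the bore at (385,235). I'll enlarge the rack and compressor next.

```bash
python3 - <<'E'
import cv2,numpy as np
s=cv2.imread("pics/scene0.png");t=cv2.imread("pics/top0.png")
a=cv2.resize(s[185:305,130:260],(0,0),fx=3,fy=3,interpolation=cv2.INTER_CUBIC)   # 390x360
b=cv2.resize(t[130:210,160:275],(0,0),fx=3.5,fy=3.5,interpolation=cv2.INTER_CUBIC)
c=cv2.resize(t[205:275,345:450],(0,0),fx=3.5,fy=3.5,interpolation=cv2.INTER_CUBIC)
im=np.zeros((600,800,3),np.uint8)
im[:a.shape[0],:a.shape[1]]=a; im[:b.shape[0],395:395+b.shape[1]]=b[:, :405]; im[300:300+c.shape[0],395:395+c.shape[1]]=c
cv2.imwrite("pics/crop1.png",im)
E
```

```text
(no output)
```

View pics/crop1.png

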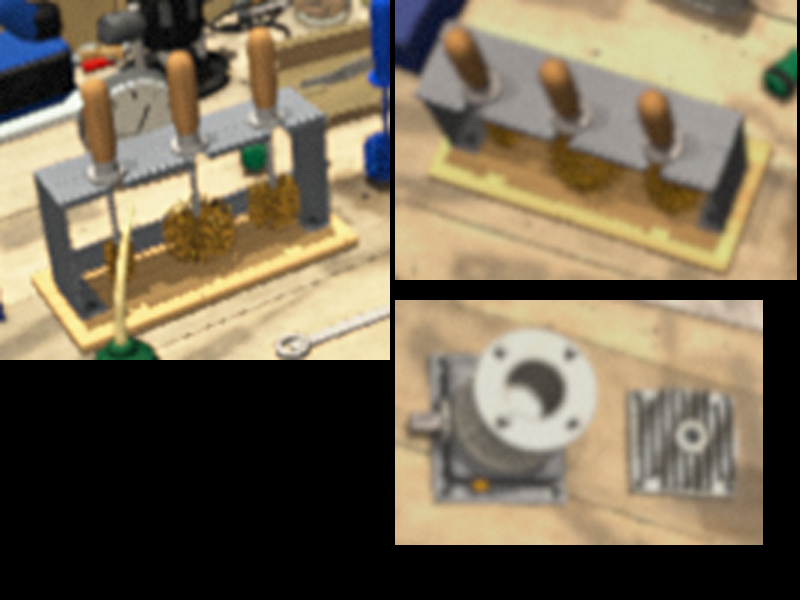

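The crop shows the thin head in the slot nearest the oil can, the wide head in the middle, and the 47 mm head in the right-hand slot (top view about (235,165)). The bore mouth is near (385,230) in the top view.

```bash
cat > h.py <<'E'
import numpy as np,cv2
from scipy.spatial.transform import Rotation as R
np.set_printoptions(precision=4,suppress=True)
def ray(c,uv,T=None):
    K=c["intrinsics"];k=float(c["k1"]);T=c["cam_to_world"] if T is None else T
    p=cv2.undistortPoints(np.array([[uv]],float),K,np.array([k,0,0,0]))[0,0]
    return T[:3,3],T[:3,:3]@np.array([p[0],p[1],1.])
def plane(c,uv,z,T=None):
    o,d=ray(c,uv,T); return o+d*(z-o[2])/d[2]
def cross(r1,r2):
    (o1,d1),(o2,d2)=r1,r2
    s=np.linalg.lstsq(np.c_[d1,-d2],o2-o1,rcond=None)[0]
    a,b=o1+d1*s[0],o2+d2*s[1]; return (a+b)/2,np.linalg.norm(a-b)
E
python3 - <<'E'
from h import *
t=dict(np.load("top0.npz"));s=dict(np.load("scene0.npz"))
P=[plane(t,uv,.012) for uv in [(170,180),(254.3,207.1),(267.7,172.3)]]
for p in P: print("foot",p)
print(P[1]-P[0],np.linalg.norm(P[1]-P[0]),P[2]-P[1])
print("bore",plane(t,(385,230.4),.14))
print("head",plane(t,(427,245),.034))
print("handletop",cross(ray(s,(216.7,196)),ray(t,(232.9,157.1))))
# collars on plate, z .13
for uv in [(399+0,0)][:0]: pass
for x,y in [(486,92),(575,120),(664,152)]: print("collar",plane(t,(160+(x-395)/3.5,130+y/3.5),.134))
from bench import *
print(get_ee_pos(),get_time())
E
```

```text
foot [0.5083 0.3283 0.012 ]
foot [0.507  0.0649 0.012 ]
foot [0.6203 0.0625 0.012 ]
[-0.0013 -0.2634  0.    ] 0.26336462939572286 [ 0.1133 -0.0024  0.    ]
bore [ 0.5172 -0.2887  0.14  ]
head [ 0.5457 -0.4293  0.034 ]
handletop (array([0.5556, 0.1236, 0.2154]), np.float64(0.006269568838914876))
collar [0.5518 0.2672 0.134 ]
collar [0.5513 0.1937 0.134 ]
collar [0.5477 0.1204 0.134 ]
[ 0.2494 -0.5726  0.2099] 0.15
```

```bash
cat >> h.py <<'E'
from bench import *
def down(s=1,yaw=0):  # tool y = s*world x (rotated by yaw), z down
    M=np.array([[0,s,0],[s,0,0],[0,0,-1.]]); return (R.from_euler('z',yaw)*R.from_matrix(M)).as_quat()
def shot(name):
    p,q=get_ee_pos(),get_tool_rot(); c=camera("wrist")
    T=np.eye(4);T[:3,:3]=R.from_quat(q).as_matrix();T[:3,3]=p
    c["cam_to_world"]=T@c["hand_eye"]; cv2.imwrite(f"pics/{name}.png",c["color"][:,:,::-1]); np.savez(f"{name}.npz",**c); return c
E
python3 - <<'E'
from h import *
for s in (1,-1):
    for p in [(.517,-.289,.36),(.517,-.289,.21),(.553,.12,.36),(.553,.12,.185),(.49,.12,.2)]:
        print(s,p,inverse_kinematics(p,down(s)))
E
```

```text
1 (0.517, -0.289, 0.36) [ 0.7102  0.298  -0.3771  1.4283  0.1093  1.4359  0.3335]
1 (0.517, -0.289, 0.21) [ 0.7108  0.3848 -0.3755  1.6601  0.1531  1.1258  0.2941]
1 (0.553, 0.12, 0.36) [ 0.3263  0.3248 -0.8324  1.4711  0.24    1.451  -0.5086]
1 (0.553, 0.12, 0.185) [ 0.2645  0.4365 -0.748   1.7365  0.3289  1.0983 -0.5888]
1 (0.49, 0.12, 0.2) [ 0.3552  0.3286 -0.8449  1.8555  0.2772  1.0799 -0.5956]
-1 (0.517, -0.289, 0.36) [ 0.328   0.2683  0.1313  1.4556 -0.0351  1.42   -2.6817]
-1 (0.517, -0.289, 0.21) [ 0.281   0.3557  0.1933  1.6906 -0.075   1.1025 -2.6452]
-1 (0.553, 0.12, 0.36) [ 0.5425  0.4635 -1.2301  1.4594  0.4355  1.5217  2.4678]
-1 (0.553, 0.12, 0.185) [ 0.5388  0.6459 -1.2338  1.7212  0.6421  1.2488  2.2908]
-1 (0.49, 0.12, 0.2) [ 0.5955  0.4837 -1.2243  1.8441  0.4953  1.169   2.3453]
```

```bash
python3 - <<'E'
from h import *
p=get_ee_pos(); move_straight([p[0],p[1],.36],vel=.3)
move_ptp([.517,-.289,.33],down()); print(get_time()); a=shot("w_bore")
move_ptp([.517,.12,.36],down()); print(get_time(),get_force()); b=shot("w_rack")
cv2.imwrite("pics/w1.png",np.vstack([x["color"][:,:,::-1] for x in (a,b)])[::1])
im=np.hstack([cv2.resize(x["color"][:,:,::-1],(400,300)) for x in (a,b)]); cv2.imwrite("pics/w1.png",im)
E
```

```text
2.25
3.8167 [ 0.1823 -0.4011  0.4741]
```

View pics/w1.png

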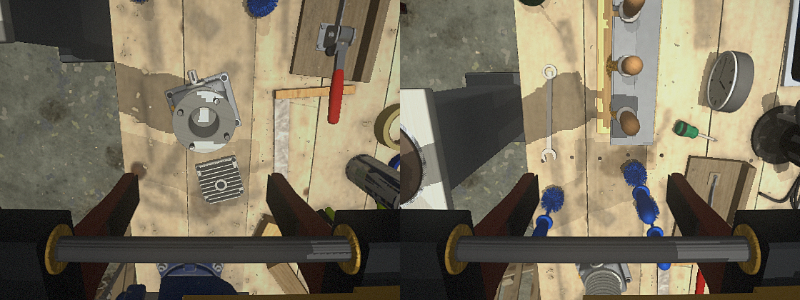

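Left (over the bore): the mouth is at about (204,122) in the half-size image. Right (over the rack): the target brush's handle top is at about (629,122), with the plate around it. I'll refine at full resolution.

```bash
python3 - <<'E'
from h import *
a=dict(np.load("w_bore.npz"));b=dict(np.load("w_rack.npz"))
g=cv2.cvtColor(a["color"],cv2.COLOR_RGB2GRAY)[100:240,210:360]
for lo,hi in((18,28),(40,52)):
    c=cv2.HoughCircles(cv2.medianBlur(cv2.resize(g,None,fx=3,fy=3),5),cv2.HOUGH_GRADIENT,1,20,param1=120,param2=25,minRadius=lo*3,maxRadius=hi*3)
    for x,y,r in (c[0][:3] if c is not None else []): 
        uv=((x+1)/3-1/3+210,(y+1)/3-1/3+100); print(uv,r/3,plane(a,uv,.14))
A=cv2.resize(a["color"][110:230,220:340,::-1],None,fx=3.3,fy=3.3,interpolation=cv2.INTER_CUBIC)
B=cv2.resize(b["color"][60:220,260:380,::-1],None,fx=3.3,fy=3.3,interpolation=cv2.INTER_CUBIC)
im=np.zeros((540,800,3),np.uint8);im[:A.shape[0],:A.shape[1]]=A;im[:B.shape[0],400:400+B.shape[1]]=B
cv2.imwrite("pics/w2.png",im)
# orange-brown handle mask
h=cv2.cvtColor(b["color"],cv2.COLOR_RGB2HSV)
m=cv2.inRange(h,(5,110,50),(16,255,255)); n,l,st,ce=cv2.connectedComponentsWithStats(m)
for i in range(1,n):
    if st[i,4]>80: print(st[i],ce[i])
E
```

```text
(np.float32(285.16666), np.float32(170.83333)) 21.966667 [ 0.5184 -0.2863  0.14  ]
(np.float32(285.5), np.float32(169.5)) 44.033337 [ 0.5188 -0.2849  0.14  ]
(np.float32(285.16666), np.float32(176.83333)) 51.433334 [ 0.5184 -0.2925  0.14  ]
[316   0  26  13 152] [329.6316   3.5592]
[312  78  28  28 473] [326.5285  90.6152]
[308 156  28  34 456] [322.3816 173.7127]
[149 242  38  54 347] [166.7954 264.8818]
[380 242  62  80 793] [411.6999 279.2068]
```

View pics/w2.png

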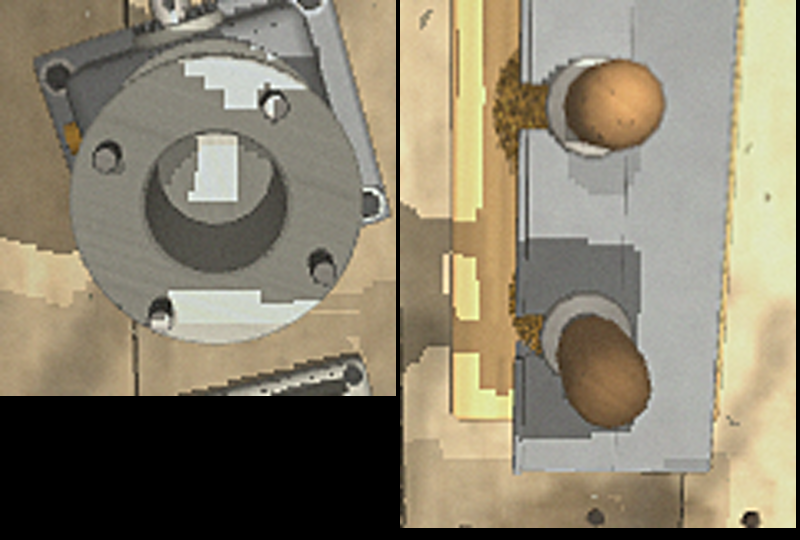

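```bash
python3 - <<'E'
from h import *
a=dict(np.load("w_bore.npz"));b=dict(np.load("w_rack.npz"))
f=lambda x,y:(260+(x-400)/3.3,60+y/3.3)
print("bore",plane(a,(285.7,170.9),.14))
print("collar t",plane(b,f(589,339),.136),"mid",plane(b,f(596,105),.136))
print("handle top",plane(b,f(604,383),.212))
print("plate front corner",plane(b,f(515,472),.13),plane(b,f(519,0),.13),"back",plane(b,f(709,472),.13),plane(b,f(741,0),.13))
E
```

```text
bore [ 0.519  -0.2864  0.14  ]
collar t [0.5555 0.1254 0.136 ] mid [0.5559 0.2006 0.136 ]
handle top [0.5528 0.127  0.212 ]
plate front corner [0.5312 0.0772 0.13  ] [0.5314 0.2326 0.13  ] back [0.5994 0.0771 0.13  ] [0.6016 0.2327 0.13  ]
```

Bore centre ≈ (0.519, -0.286), target seat ≈ (0.555, 0.126), rack yaw ≈ 0. Now I'll pick the brush.

```bash
python3 - <<'E'
from h import *
q=down()
move_ptp([.555,.126,.30],q); move_straight([.555,.126,.186],vel=.15)
print(get_ee_pos(),get_force(),get_time())
clamp(50); print(get_opening(),get_gripper_force(),get_force())
move_straight([.555,.126,.206],vel=.08); print(get_force())
move_straight([.445,.126,.206],vel=.15); print(get_force(),get_opening())
move_straight([.445,.126,.40],vel=.3); print(get_ee_pos(),get_force(),get_time())
c=shot("w_held"); s=camera("scene"); np.savez("scene1.npz",**s)
im=np.hstack([cv2.resize(x["color"][:,:,::-1],(400,300)) for x in (c,s)]); cv2.imwrite("pics/w3.png",im)
E
```

```text
[0.5556 0.1263 0.1873] [0.4342 0.9488 0.1779] 5.1667
0.023103626746648717 49.9672794342041 [-0.2384  0.783   0.0392]
[-0.2696 -0.5296 -2.6622]
[ 0.8491  0.5387 -1.1592] 0.023165588031325356
[0.4448 0.1257 0.3985] [-0.4203 -0.483  -2.2857] 8.2667
```

View pics/w3.png

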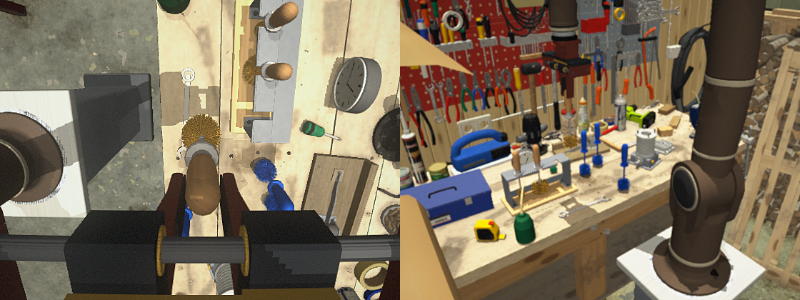

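The brush is in the grip: collar at about (202,150) and brass head at about (202,130) in the left view. The other two brushes are undisturbed. I'll check how well the head is centred under the TCP.

```bash
python3 - <<'E'
from h import *
c=dict(np.load("w_held.npz"));H=np.linalg.inv(c["hand_eye"])
th=np.linspace(0,2*np.pi,90)
def proj(z,r):
    P=np.c_[r*np.cos(th),r*np.sin(th),0*th+z]; P=P@H[:3,:3].T+H[:3,3]
    return cv2.projectPoints(P,np.zeros(3),np.zeros(3),c["intrinsics"],np.array([float(c["k1"]),0,0,0]))[0][:,0]
for n,z,r in (("head top",.120,.0235),("head bot",.158,.0235),("collar",.052,.016),("collar top",.049,.016)):
    p=proj(z,r); print(n,p.min(0),p.max(0))
hsv=cv2.cvtColor(c["color"],cv2.COLOR_RGB2HSV)
m=cv2.inRange(hsv,(14,110,40),(30,255,255))[150:230,245:325]
m=cv2.morphologyEx(m,cv2.MORPH_OPEN,np.ones((3,3)))
n,l,st,ce=cv2.connectedComponentsWithStats(m);i=1+st[1:,4].argmax();print("mask",st[i]+[245,150,0,0,0])
g=cv2.inRange(hsv,(0,0,90),(180,60,220))[185:235,250:320]
n,l,st,ce=cv2.connectedComponentsWithStats(g);i=1+st[1:,4].argmax();print("collar",st[i]+[250,185,0,0,0])
E
```

```text
head top [254.4751 165.6299] [310.7104 219.9465]
head bot [257.5971 157.8905] [307.8194 206.8039]
collar [257.9408 196.8628] [306.6547 242.8738]
collar top [257.6283 198.1325] [306.9338 244.6416]
mask [ 255  160   54   46 1645]
collar [257 189  49  45 892]
```

```bash
cat >> h.py <<'E'
B=np.array([.519,-.286]); 
def go(z,vel=.15): move_straight([B[0],B[1],z],vel=vel)
E
python3 - <<'E'
from h import *
q=down()
move_ptp([.519,-.286,.40],q); go(.318); dwell(.2)
f0=np.mean([get_force() for _ in range(5)],0); print(get_time(),get_ee_pos(),f0)
z=.318
while z>.252:                      # tip depth up to 53 mm
    z-=.003; go(z,.06); f=get_force()-f0
    print(round(.305-z,4),f)
    if f[2]>22 or np.hypot(f[0],f[1])>15: print("stop");break
print(get_time(),get_ee_pos())
E
```

```text
10.8083 [ 0.5195 -0.2861  0.3191] [ 0.5278 -0.3063 -2.1646]
-0.01 [-1.2722  0.3395  1.6444]
-0.007 [-0.8149  0.1856  0.3001]
-0.004 [-0.5097  0.2319  0.1479]
-0.001 [-1.1314  0.06    0.8063]
0.002 [-1.0028  0.8894  0.2861]
0.005 [0.6562 0.3527 0.9299]
0.008 [ 0.0486 -0.1349  0.9367]
0.011 [-0.8665 -0.6663  0.475 ]
0.014 [-0.4047 -0.2125  0.7411]
0.017 [ 0.7745 -0.0727 -2.3903]
0.02 [0.7176 0.0792 0.4442]
0.023 [ 0.8131 -0.1736  1.9905]
0.026 [0.3371 0.0638 1.2772]
0.029 [ 0.1968 -0.2242  0.035 ]
0.032 [ 0.8692 -0.0436  0.9547]
0.035 [ 0.7231 -0.7762  0.9665]
0.038 [ 0.1342 -0.002   0.6906]
0.041 [-0.1073 -1.0557 -0.1177]
0.044 [ 0.7618 -0.1936  0.0002]
0.047 [-0.4812 -0.8067  1.0426]
0.05 [0.5755 0.5657 0.4695]
0.053 [0.5278 0.3751 0.9111]
16.3083 [ 0.5189 -0.2859  0.2517]
```

```bash
python3 - <<'E'
from h import *
c=shot("w_in"); t=camera("top"); s=camera("scene"); print(get_opening(),get_force())
a=cv2.resize(c["color"][100:400,140:420,::-1],(400,428)); b=cv2.resize(s["color"][130:250,290:410,::-1],(400,400),interpolation=cv2.INTER_CUBIC)
im=np.zeros((430,800,3),np.uint8);im[:428,:400]=a;im[:400,400:]=b;cv2.imwrite("pics/w4.png",im)
E
```

```text
0.023150135347905013 [ 1.9445  0.3478 -2.3623]
```

View pics/w4.png

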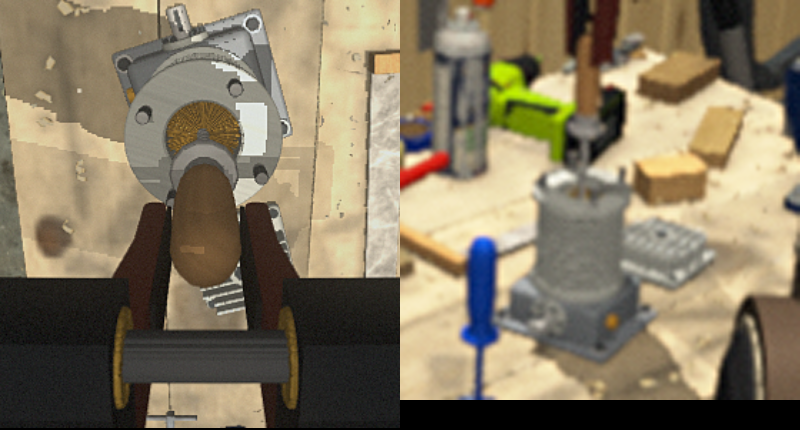

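The left view shows the brass bristles filling the bore at about (203,128) with the wire centred. Rubbing only registers while moving, so I'll step down to find the piston.

```bash
cat >> h.py <<'E'
def fz(n=3):
    return np.mean([get_force()[2] for _ in range(n)])
def feel(z,zmin,step,base=-1.5,thr=4.):
    log=[]
    while z>zmin:
        z-=step; go(z,.06); f=fz(1)-base
        if f>2.5:
            r=[f]
            for _ in range(4): dwell(.03); r.append(get_force()[2]-base)
            f=np.mean(r)
        log.append((round(z,4),round(float(f),1)))
        if f>thr: return z,log
    return None,log
E
python3 - <<'E'
from h import *
t=get_time()
z,log=feel(.252,.212,.0007); print(z,log[-12:],max(l[1] for l in log[:-4])); print(get_ee_pos(),get_force(),t,get_time())
E
```

```text
0.23939999999999995 [(0.2471, 2.2), (0.2464, 1.8), (0.2457, 2.6), (0.245, 2.3), (0.2443, 2.2), (0.2436, 2.2), (0.2429, 2.3), (0.2422, 2.3), (0.2415, 2.4), (0.2408, 2.6), (0.2401, 2.8), (0.2394, 6.3)] 3.0
[ 0.5192 -0.2861  0.24  ] [ 0.1133 -0.4627  4.8663] 16.4583 22.025
```

```bash
python3 - <<'E'
from h import *
go(.2389,.06); dwell(.1); print("confirm",fz(),get_ee_pos()[2])
for k in (2,3):
    go(.288,.1); print("up",get_ee_pos()[2],get_force(),get_opening())
    go(.2436,.06); print("near",fz())
    z,log=feel(.2436,.2375,.0006); print(z,log,get_ee_pos()[2],get_time())
    if z is None: print("no contact");break
    if k<4: go(z-.0004,.06); dwell(.1); print("rest",fz(),get_ee_pos()[2])
E
```

```text
confirm 7.961047451783607 0.23998294394357833
up 0.28821442561546257 [ 0.8332 -1.1266  0.6827] 0.022955927088962352
near -4.81289967651512
0.23940000000000008 [(0.243, -2.0), (0.2424, 1.8), (0.2418, 3.6), (0.2412, 2.7), (0.2406, 2.5), (0.24, 3.5), (0.2394, 6.7)] 0.24003175113808053 26.325
rest 6.420774763415534 0.24001311292045568
up 0.2881923560650546 [ 0.6041 -0.0939  0.3036] 0.02301104659665794
near -4.7159562312342445
0.23940000000000008 [(0.243, -2.8), (0.2424, 1.7), (0.2418, 3.1), (0.2412, 1.9), (0.2406, 2.1), (0.24, 3.5), (0.2394, 7.2)] 0.2400268072996698 30.3583
rest 6.682375218348677 0.23999857850389875
```

The piston was met at the same height all three times, so it hasn't moved. I'll withdraw and go to the rack approach pose.

```bash
python3 - <<'E'
from h import *
go(.32,.08); go(.40,.25); print(get_force(),get_opening())
move_ptp([.445,.126,.40],down()); c=shot("w_held2"); 
move_straight([.445,.126,.206],vel=.2); dwell(.1); d=shot("w_app"); print(get_ee_pos(),get_time())
hsv=cv2.cvtColor(c["color"],cv2.COLOR_RGB2HSV)
m=cv2.inRange(hsv,(14,110,40),(30,255,255))[150:230,245:325]
m=cv2.morphologyEx(m,cv2.MORPH_OPEN,np.ones((3,3)))
n,l,st,ce=cv2.connectedComponentsWithStats(m);i=1+st[1:,4].argmax();print("mask",st[i]+[245,150,0,0,0])
p=dict(np.load("w_held.npz"))["color"]; print("diff",np.abs(p[150:330,240:320].astype(int)-c["color"][150:330,240:320]).mean())
im=np.hstack([cv2.resize(x["color"][80:320,160:440,::-1],(400,343)) for x in (c,d)]);cv2.imwrite("pics/w5.png",im)
E
```

```text
[-0.5307  0.5521 -2.0561] 0.023347116625134123
[0.4456 0.1262 0.207 ] 35.1917
mask [ 255  160   54   46 1648]
diff 7.945648148148148
```

View pics/w5.png

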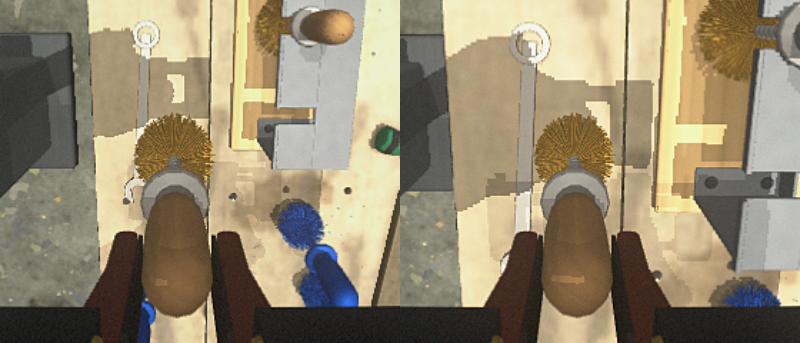

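Both views show the brush held exactly as it was after the pick (same mask), with its slot free at about (295,115). It can go back along the reverse path.

```bash
python3 - <<'E'
from h import *
f0=get_force()
ok=True
for x in (.53,.545,.555):
    move_straight([x,.126,.206],vel=.1); f=get_force()-f0; print(x,f)
    if np.hypot(f[0],f[1])>10: ok=False;break
if ok:
    for z in (.195,.189,.1865,.185):
        move_straight([.555,.126,z],vel=.05); f=get_force()-f0; print(z,f)
        if f[2]>6: break
    print(get_ee_pos(),get_time())
    c=shot("w_seat"); cv2.imwrite("pics/w6.png",cv2.resize(c["color"][100:340,150:430,::-1],(560,480)))
E
```

```text
0.53 [-0.3359 -1.0015  0.1456]
0.545 [ 0.1606 -0.6182  0.196 ]
0.555 [ 0.0197 -1.2521  1.6047]
0.195 [-0.0813 -0.8411 -0.1693]
0.189 [ 0.3773 -0.8734  0.5363]
0.1865 [ 0.7224 -1.3683 -0.3955]
0.185 [-1.5589 -1.1234  7.1857]
[0.5553 0.1263 0.1859] 37.875
```

Seating contact came at the expected height, so I'll release, back off upward and check.

```bash
python3 - <<'E'
from h import *
open_gripper(); dwell(.2); print(get_opening(),get_force())
move_straight([.555,.126,.31],vel=.12); move_ptp([.517,.12,.36],down()); dwell(.3); c=shot("w_end"); 
move_ptp([.35,-.30,.40],down()); print(get_time(),get_force()); s=camera("scene")["color"]
b=dict(np.load("w_rack.npz"))["color"]
im=np.zeros((400,800,3),np.uint8)
for i,x in enumerate((b[0:240,240:400],c["color"][0:240,240:400])): im[:,i*266:i*266+266]=cv2.resize(x[:,:,::-1],(266,400))
im[:,534:800]=cv2.resize(s[150:330,130:250,::-1],(266,400)); cv2.imwrite("pics/w7.png",im)
E
```

```text
0.08785585982378025 [-0.4843  0.0359 -1.0526]
42.7667 [ 0.1065 -0.0168 -0.686 ]
```

View pics/w7.png

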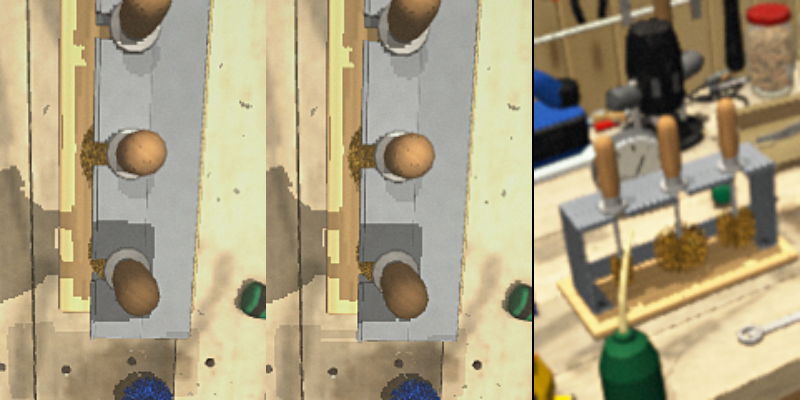

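The before and after views match: the brush hangs upright in its slot at about (400,280), and the others are unmoved.

```bash
python3 -c "
from bench import *
print(sign_off())"
```

```text
the job is handed in; nothing more can be done
None
```

The 47 mm brush made three full strokes, its tip lightly touching the piston at the same height each time (about 65 mm below the mouth). It hangs back in its own slot, nothing else in the rack views had moved, and I handed the job in at about 43 s.

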